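Build up the cover-plate punch tool on its guide pillars

TASK

Build up the pillar punch tool on its bolted-down base, one part at a time over the two guide pillars and each fully home before the next: first the die plate, nest side up; then the loose harmonica cover plate, dome up, into the die plate's nest; then the stripper plate (the one with the window); and last the punch head. Lower the parts down, do not drop them, and leave the marker, the screwdriver and the mallet where they lie.

Things in the scene. Friction and masses are not known exactly. Their poses are not given: they have to be found in the camera images.
- base_seat (a point): tool base, bolted down: dark steel plate 200 (x) x 90 x 16 mm with two steel guide pillars, 10 mm thick, at x = -68 and +68 mm, rising 61 mm above its top (upper 16 mm tapered), and four bolt heads at the corners. The point is the middle of its top between the pillars, 16 mm above the bench; x through both pillars, z up. Same after half a turn.
- die_center (a point): die plate, loose, 0.4 kg, aluminium, 160 (x) x 56 (y) x 16 mm: 10 mm plate with dark end blocks (beyond 36 mm from the middle, 6 mm higher) that form an open nest; the middle is low, open to both sides for fingers. 14 mm pillar holes at x = -68 and +68 mm. The point is its centre, 8 mm above its underside. Take it across its width at the middle (10 mm high there). Same after half a turn.
- die_nest (a point): the nest in the die plate: middle of its flat floor, 10 mm above the die plate's underside, axes as the die plate's. 35 mm wide (y), 108 mm long (x), 6 mm deep at the ends; the cover plate lies in it lengthwise with 2.5 mm play on every side at the floor; the nest's walls are bevelled and open another 3 mm on every side at the top.
- cover_center (a point): loose cover plate, 14 g: bright sheet-metal harmonica cover, 30 (x) x 103 (y) x 10 mm, lying dome up by itself near the tool's parts (those in rows on the mat at the far left stay there). The point is its centre, 5 mm above its underside; y along it. Take it across its 30 mm width at the middle. Same after half a turn.
- stripper_center (a point): stripper plate, loose, 0.42 kg: bright steel plate 160 (x) x 56 (y) x 12 mm with a window 84 x 36 mm through its middle and 14 mm pillar holes at x = -68 and +68 mm. The point is its centre, 6 mm above its underside. Take it across its width. Same after half a turn. Home on the die plate's end blocks, its underside is 16 mm above the base's top and the cover's dome is in the window.
- head_center (a point): punch head, loose, 0.6 kg: aluminium block 160 (x) x 56 (y) x 22 mm with 14 mm pillar holes at x = -68 and +68 mm; on top a dark bridge bar 22 mm wide on two sprung posts with a round ram button, 55 mm high over all. The point is the block's centre, 11 mm above its underside. Take the block across its width. Same after half a turn. Home on the stripper, its underside is 28 mm above the base's top.
- marker_center (a point): black marker pen, bystander, 17 x 134 x 17 mm; its centre, y along it
- screwdriver_center (a point): screwdriver with a red handle, bystander, 21 x 167 x 22 mm; its centre, y along it, handle to +y
- mallet_center (a point): soft-faced mallet with an ash handle, bystander, 90 x 262 x 33 mm; its centre, y along it, head to -y
Not all that is in view belongs to the job. What is shaped like the part that bears stripper_center but blue is not meant.

How it is judged:
On the way, in this order (a step that is already met when the one before it is completed fails the run):
1. the die plate is home on the base, over both pillars (horizontal distance between die_center and base_seat below 0.006 m and z of die_center in the frame of base_seat between 0 and 0.0105 m and angle between the x axis of die_center and the x axis of base_seat, either way round below 0.09 rad and angle between die_center's own z axis and vertical below 0.06 rad), for 0.2 s.
2. the cover plate lies in the die plate's nest (all of step 1 and horizontal distance between cover_center and die_nest below 0.007 m and z of cover_center in the frame of die_nest between 0 and 0.0075 m and angle between the y axis of cover_center and the x axis of die_nest, either way round below 0.09 rad and angle between cover_center's own z axis and vertical below 0.06 rad), for 0.2 s.
3. the stripper plate is home on the die plate, with the cover in the nest (all of step 2 and horizontal distance between stripper_center and base_seat below 0.006 m and z of stripper_center in the frame of base_seat between 0 and 0.025 m and angle between the x axis of stripper_center and the x axis of base_seat, either way round below 0.09 rad and angle between stripper_center's own z axis and vertical below 0.06 rad), for 0.2 s.
4. the punch head is home on the stripper plate (all of step 3 and horizontal distance between head_center and base_seat below 0.006 m and z of head_center in the frame of base_seat between 0 and 0.0425 m and angle between the x axis of head_center and the x axis of base_seat, either way round below 0.09 rad and angle between head_center's own z axis and vertical below 0.06 rad), for 0.2 s.
At the end, for the whole second after the job is handed in: All at rest: die plate, stripper plate and punch head home over both pillars in that order (within 6 mm of the base's middle, 3.5 mm of seated height, 0.06 rad of level, 0.09 rad of the base's yaw); cover flat in the die plate's nest (within 7 mm of its middle, 2.5 mm of its floor, 0.09 rad) (all of step 4 and linear speed of each of die_plate, cover, stripper_plate, punch_head below 0.01 m/s); the robot touches nothing.
It fails at once if a part of the tool or the cover was dropped (faster than 0.6 m/s with no finger on it, a fall of about 2 cm) ((linear speed of die_plate above 0.6 m/s and contact force between the fingers and die_plate below 0.05 N) or (linear speed of cover above 0.6 m/s and contact force between the fingers and cover below 0.05 N) or (linear speed of stripper_plate above 0.6 m/s and contact force between the fingers and stripper_plate below 0.05 N) or (linear speed of punch_head above 0.6 m/s and contact force between the fingers and punch_head below 0.05 N)).
It fails at once if the marker, the screwdriver or the mallet was moved by more than 4 cm (distance of any of marker_center, screwdriver_center, mallet_center from where it was at the start of the episode above 0.04 m).
It also fails if it takes over 131 s, if anything falls off the work surface, if the arm or the gripper's body presses on something with over 40 N, if the wrist force passes 120 N, or if a joint passes its speed limit or range.

ROBOT

A 7-joint arm with a two-finger parallel gripper is mounted at the origin on a cart in front of the work surface, level with it; the furniture and walls round the work are solid. World frame = base frame: x ahead of the robot, y to its left, z up, the work surface at z = 0. Lengths are in m, angles in rad, forces in N, time in s.
With the tool pointing down it reaches from about 0.425 to 0.925 m from the base axis. Payload 6.8 kg.
Tool frame: the origin (TCP) lies at the very end of the fingers, on their centre line; the grasp point (between the pads) lies 19 mm behind it; z points along the fingers, y is the line along which they close (so a half turn about z gives the same grasp; the last joint's range is limited). The gripper opens to 85 mm and grips with 20 to 120 N. Pads are 22 mm wide; open, the fingers measure 114 mm over their backs; the gripper's body (76 mm by 85 mm) begins 54 mm behind the grasp point. The pads swing forward as they close: fully open they stand 13 mm farther back than shut.
Start: joints at [1.119, 0.477, 0.022, 1.555, -0.011, 1.109, -0.083], TCP at [0.228, -0.636, 0.231] pointing down, gripper open.
Joint ranges: [-2.96, 2.96], [-0.34, 2.1], [-1.41, 1.46], [0.24, 2.44], [-1.37, 4.51], [0.17, 1.92], [-2.96, 2.96]. Speed limits (rad/s): [2.39, 2.39, 3.14, 3.14, 3.14, 3.14, 3.14].

INTERFACE

Orientations are given as a unit quaternion [w, x, y, z].
In Python, from station import get_obs, read_camera, hand_in gives the robot as it stands.
- The arm moves only by the tool arm_command, never from a script. Its argument "commands" is one flat list of numbers, 7 for each row, row after row: the shift along the tool's x, y, z in m, then the turn, a rotation vector about the tool's x, y, z in degrees, then the opening, from 0 (shut) to 1 (fully open). In form: [tx, ty, tz, rx, ry, rz, fingers, tx, ty, tz, rx, ry, rz, fingers, ...]. A call has 1 to 8 rows; each row is the pose to reach, as a shift and turn from the pose commanded when the call began, along the tool's axes at that moment; what a row does not reach only later rows make up. A row lasts 1/10 s, in which the tool goes at most 50 mm and 8.59 degrees, less where a joint would pass 70% of its speed; a pose out of reach is approached as far as the arm can. A call with a gripper value outside its range is refused whole. The fingers move at their own pace and stop on an object; "force" is the grip in N (left out, the last holds). Time passes only in rows, so rows that repeat a pose let the fingers close. It gives the time, the measured TCP pose, the force, the opening and the grip force at its end, in the units of the state.
- get_obs(): the state, without advancing time (a new reading comes with each control period).
- read_camera(name): name is "side" or "top" or "wrist"; returns a dict with "img" (480x640x3 uint8, red, green, blue), "camera_matrix" (3x3 intrinsics, pixels), "pose" (4x4, takes a point from camera to world coordinates). Camera axes: x right, y down, z forward; pixel columns grow to the right and rows downward; lengths in m; the calibration is good to about 2 mm. The wrist camera is an equidistant fisheye: a pixel r from the principal point sees the ray r / f radians off the axis. A picture is of the moment at which its call begins. There is no depth.
- hand_in(): hands the job in; it is judged then, once.
The state is a dict: "t": time; "q": joint angles; "joint_vel": joint speeds; "joint_torque": joint torques, N m; "eef_pos": TCP position; "tool_rot": TCP orientation; "contact_force": force on the tool from outside, world axes, zero at the start; "torque": the same for the moment, N m; "gripper_width": opening from 0.0 (shut) to 1.0 (fully open); "grasp_force": force on a finger pad.
Only numpy, scipy, OpenCV 4.12 (cv2) and the standard library are available. Lean on these libraries where they do the work, as an engineer would, in place of code of your own. Each camera call takes 0.05 s, during which the arm holds its last target. There are 200 camera calls.

## Working session

There is one attempt and no reset: what is moved stays moved. The work goes in short steps, Python scripts to look and compute and a tool call to move; the robot and the scene stay as the last step left them, time stands still between calls to the robot, and variables do not carry over. Pictures are saved under pics/ and viewed, at most 14 in all, crops included, and the job is handed in when it is done.

Besides the shell and the picture viewer there is one more tool, called after "Request:" in YAML: its name, and indented under it one key for each argument. arm_command: Moves the arm, as the interface text tells. Its arguments: {"type":"object","properties":{"commands":{"type":"array","items":{"type":"number"}},"force":{"type":"number"}},"required":["commands"]}

```bash
mkdir -p pics
cat > h.py <<'E'
import numpy as np, cv2
from station import get_obs, read_camera, hand_in
def snap(n,f):
    c=read_camera(n); cv2.imwrite('pics/%s.png'%f,c['img'][:,:,::-1]); np.savez('pics/%s.npz'%f,**c); return c
def load(f): return np.load('pics/%s.npz'%f)
def ray(c,u,v,fish=False):
    K=c['camera_matrix'];x=(u-K[0,2])/K[0,0];y=(v-K[1,2])/K[1,1]
    if fish:
        r=np.hypot(x,y);s=np.sin(r)/r if r>1e-9 else 1;d=np.array([x*s,y*s,np.cos(r)])
    else: d=np.array([x,y,1.])
    return c['pose'][:3,:3]@d,c['pose'][:3,3]
def at(c,u,v,z,fish=False):
    d,o=ray(c,u,v,fish);return (o+d*(z-o[2])/d[2]).round(4)
def proj(c,p,fish=False):
    q=c['pose'][:3,:3].T@(np.array(p)-c['pose'][:3,3]);K=c['camera_matrix']
    if fish:
        r=np.hypot(q[0],q[1]);t=np.arctan2(r,q[2]);q=np.array([q[0]/r*t,q[1]/r*t,1])
    q=q/q[2];return (K@q)[:2].round(1)
E
python3 - <<'E'
from h import *
for n in('top','side','wrist'):
    c=snap(n,n+'0');print(n,c['camera_matrix'].round(1).tolist(),c['pose'].round(3).tolist())
o=get_obs();print({k:np.round(v,3) for k,v in o.items()})
E
```

```text
top [[493.8, 0.0, 319.0], [0.0, 493.8, 247.7], [0.0, 0.0, 1.0]] [[-0.009, -0.987, 0.158, 0.374], [-1.0, 0.01, 0.01, -0.114], [-0.011, -0.158, -0.987, 1.198], [0.0, 0.0, 0.0, 1.0]]
side [[449.3, 0.0, 316.1], [0.0, 449.3, 246.8], [0.0, 0.0, 1.0]] [[-0.992, -0.09, 0.089, 0.429], [-0.124, 0.547, -0.828, 1.031], [0.026, -0.833, -0.553, 0.794], [0.0, 0.0, 0.0, 1.0]]
wrist [[371.6, 0.0, 317.4], [0.0, 371.6, 238.9], [0.0, 0.0, 1.0]] [[0.338, -0.906, -0.255, 0.291], [-0.941, -0.326, -0.089, -0.611], [-0.003, 0.27, -0.963, 0.374], [0.0, 0.0, 0.0, 1.0]]
{'t': np.float64(0.15), 'q': array([ 1.119,  0.478,  0.022,  1.556, -0.011,  1.109, -0.083]), 'joint_vel': array([-0.002, -0.002,  0.001, -0.002,  0.001,  0.001,  0.001]), 'joint_torque': array([ 3.0000e-03, -5.9692e+01,  1.6100e+00, -2.8149e+01,  1.3000e-02,
        7.0000e-03,  0.0000e+00]), 'eef_pos': array([ 0.227, -0.635,  0.231]), 'tool_rot': array([-0.001,  0.985,  0.171, -0.   ]), 'contact_force': array([ 0.263, -0.318, -0.296]), 'torque': array([-0.011,  0.019,  0.006]), 'grasp_force': np.float64(0.0), 'gripper_width': np.float64(1.0)}
```

View pics/top0.png

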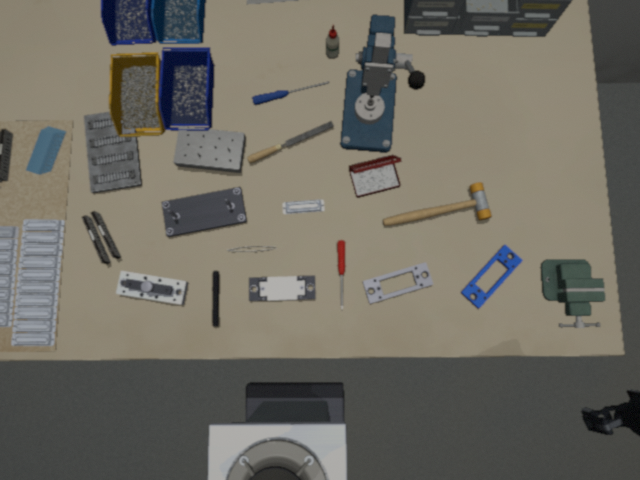

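View pics/side0.png

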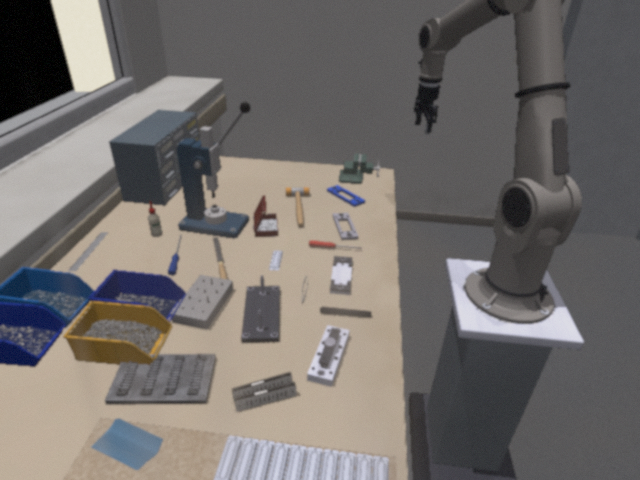

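Top image: the base is at (204,212), the die plate at (282,289) and the single cover at (303,207). Near the stripper there are two candidates: bright steel at (398,284) and blue at (491,277). The bright one fits the description. The head is at (151,288). One enlarged crop will confirm these.

Run:
```python
from h import *
c=load('top0');i=c['img'][170:320,105:440,::-1]
cv2.imwrite('pics/crop0.png',cv2.resize(i,None,fx=2.38,fy=2.38,interpolation=cv2.INTER_CUBIC))
```

```text
(no output)
```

View pics/crop0.png

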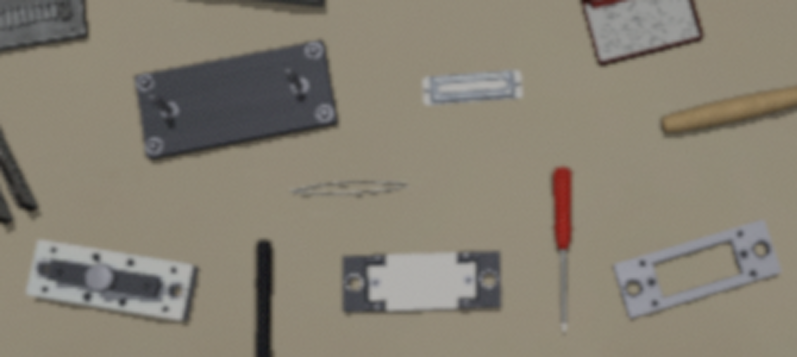

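The crop shows the die plate with its holes at (355,282) and (489,280), the bright stripper's holes at (634,288) and (761,249), and the cover dome up at (472,87). The head's corners are near (35,240) and (187,323), and the base's corners near (135,75) and (338,124). All match the descriptions.

Run:
```python
from h import *
c=load('top0')
def P(u,v,z): return at(c,105+u/2.38,170+v/2.38,z)
def rep(n,a,b):
    d=b-a;print(n,((a+b)/2).round(4),'len',np.linalg.norm(d).round(4),'yaw',np.degrees(np.arctan2(d[1],d[0])).round(1))
rep('die',P(355,282,.016),P(489,280,.016))
rep('strip',P(634,288,.012),P(761,249,.012))
h=[P(*q,.022) for q in((35,240),(198,265),(187,323),(27,296))]
rep('head',(h[0]+h[3])/2,(h[1]+h[2])/2)
rep('cover',P(424,90,.006),P(521,84,.006))
h=[P(*q,.016) for q in((135,75),(324,41),(338,124),(152,159))]
rep('base',(h[0]+h[3])/2,(h[1]+h[2])/2)
rep('marker',P(264,242,.01),P(264,355,.01))
```

```text
die [ 0.4662 -0.0138  0.016 ] len 0.135 yaw -89.7
strip [ 0.4765 -0.2917  0.012 ] len 0.1347 yaw -73.5
head [0.4689 0.2976 0.022 ] len 0.1663 yaw -99.6
cover [ 0.6684 -0.065   0.006 ] len 0.1012 yaw -87.0
base [0.6556 0.1777 0.016 ] len 0.1963 yaw -79.9
marker [0.451  0.1464 0.01  ] len 0.1139 yaw -178.6
```

```bash
cat >> h.py <<'E'
from scipy.spatial.transform import Rotation as R
def plan(x,y,z,yaw):
    "shift and turn from the present pose to a straight-down tool with tool x at yaw (deg)"
    o=get_obs();q=o['tool_rot'];T=R.from_quat([q[1],q[2],q[3],q[0]])
    G=R.from_euler('z',yaw,degrees=True)*R.from_euler('x',180,degrees=True)
    print('t',round(o['t'],2),'shift',T.inv().apply(np.array([x,y,z])-o['eef_pos']).round(4),'turn',np.degrees((T.inv()*G).as_rotvec()).round(2))
E
python3 - <<'E'
from h import *
plan(.466,-.014,.2,90.3)
E
```

```text
t 0.15 shift [ 0.434  -0.5042  0.0312] turn [-8.00e-02 -5.00e-02 -7.06e+01]
```

Request:
arm_command:
  commands: [0.434, -0.504, 0.03, 0, 0, -70.6, 1, 0.434, -0.504, 0.03, 0, 0, -70.6, 1, 0.434, -0.504, 0.03, 0, 0, -70.6, 1, 0.434, -0.504, 0.03, 0, 0, -70.6, 1, 0.434, -0.504, 0.03, 0, 0, -70.6, 1, 0.434, -0.504, 0.03, 0, 0, -70.6, 1, 0.434, -0.504, 0.03, 0, 0, -70.6, 1, 0.434, -0.504, 0.03, 0, 0, -70.6, 1]

```text
t: 0.95
eef_pos: [0.3712, -0.2607, 0.2133]
tool_rot: [0.0, 0.715, 0.7, -0.0]
contact_force: [0.9, 0.2, 0.4]
gripper_width: 1.003
grasp_force: 0.0
```

Run:
```python
from h import *
plan(.466,-.014,.2,90.3)
```

```text
t 0.95 shift [0.2486 0.0896 0.0132] turn [ 0.01  0.03 -1.51]
```

Request:
arm_command:
  commands: [0.248, 0.09, 0.013, 0, 0, -1.5, 1, 0.248, 0.09, 0.013, 0, 0, -1.5, 1, 0.248, 0.09, 0.013, 0, 0, -1.5, 1, 0.248, 0.09, 0.013, 0, 0, -1.5, 1, 0.248, 0.09, 0.013, 0, 0, -1.5, 1, 0.248, 0.09, 0.013, 0, 0, -1.5, 1, 0.248, 0.09, 0.013, 0, 0, -1.5, 1, 0.248, 0.09, 0.013, 0, 0, -1.5, 1]

```text
t: 1.75
eef_pos: [0.4672, -0.0177, 0.2]
tool_rot: [-0.0, 0.707, 0.707, -0.0]
contact_force: [-0.2, -0.3, -0.1]
gripper_width: 1.005
grasp_force: 0.0
```

Run:
```python
from h import *
c=snap('wrist','w1');plan(.466,-.014,.2,90.3)
for p in [(.466,-.014+.068,.016),(.466,-.014-.068,.016)]: print(proj(c,p,True))
```

```text
t 1.8 shift [ 0.0044 -0.0011  0.    ] turn [-0.05  0.04 -0.43]
[316.9 134.9]
[316.9 281.7]
```

View pics/w1.png

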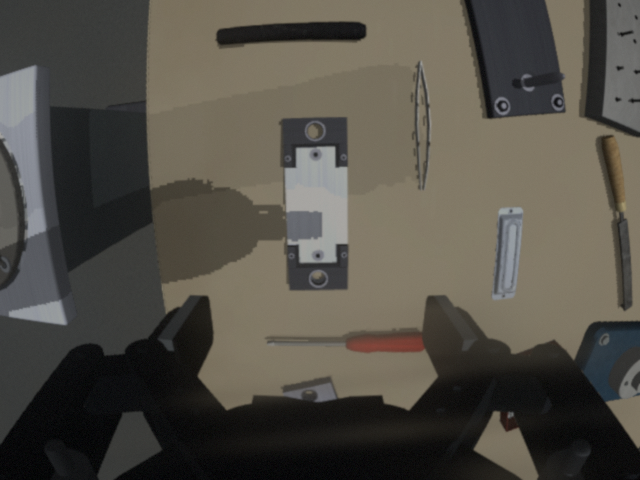

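The wrist view shows the die holes at (315,130) and (318,278), and the cover ends at (511,208) and (503,298).

Run:
```python
from h import *
c=load('w1')
def rep(n,a,b,z):
    a=at(c,*a,z,True);b=at(c,*b,z,True);d=b-a;m=(a+b)/2;print(n,m.round(4),np.linalg.norm(d).round(4),'yaw',np.degrees(np.arctan2(d[1],d[0])).round(1)+180);return m
m=rep('die',(315,130),(318,278),.016)
rep('cover',(511.5,208),(503,298),.006)
plan(m[0],m[1],.06,90.3)
```

```text
die [ 0.4656 -0.01    0.016 ] 0.1365 yaw 91.1
cover [ 0.6664 -0.0597  0.006 ] 0.0998 yaw 93.4
t 1.8 shift [ 0.0085 -0.0013  0.14  ] turn [-0.05  0.04 -0.43]
```

Request:
arm_command:
  commands: [0.007, -0.001, 0.05, 0, 0, -1, 1, 0.007, -0.001, 0.1, 0, 0, -1, 1, 0.007, -0.001, 0.15, 0, 0, -1, 1, 0.007, -0.001, 0.175, 0, 0, -1, 1, 0.007, -0.001, 0.19, 0, 0, -1, 1, 0.007, -0.001, 0.202, 0, 0, -1, 1, 0.007, -0.001, 0.202, 0, 0, -1, 1, 0.007, -0.001, 0.202, 0, 0, -1, 1]
  force: 50

```text
t: 2.6
eef_pos: [0.467, -0.0108, -0.0012]
tool_rot: [0.0, 0.702, 0.713, 0.0]
contact_force: [0.2, 0.6, -0.2]
gripper_width: 0.999
grasp_force: 0.0
```

Request:
arm_command:
  commands: [0, 0, 0, 0, 0, 0, 0.6, 0, 0, 0, 0, 0, 0, 0.5, 0, 0, 0, 0, 0, 0, 0.4, 0, 0, 0, 0, 0, 0, 0.4, 0, 0, 0, 0, 0, 0, 0.4, 0, 0, 0, 0, 0, 0, 0.4, 0, 0, 0, 0, 0, 0, 0.4]
  force: 50

```text
t: 3.3
eef_pos: [0.4671, -0.0103, -0.0005]
tool_rot: [0.001, 0.701, 0.713, 0.0]
contact_force: [-2.9, -1.3, 11.1]
gripper_width: 0.634
grasp_force: 51.0
```

Request:
arm_command:
  commands: [0, 0, -0.01, 0, 0, 0, 0.4, 0, 0, -0.03, 0, 0, 0, 0.4, 0, 0, -0.06, 0, 0, 0, 0.4, 0, 0, -0.1, 0, 0, 0, 0.4, 0, 0, -0.14, 0, 0, 0, 0.4, 0, 0, -0.14, 0, 0, 0, 0.4]

```text
t: 3.9
eef_pos: [0.4698, -0.0097, 0.1433]
tool_rot: [0.003, 0.701, 0.713, 0.003]
contact_force: [1.2, 0.4, -4.3]
gripper_width: 0.629
grasp_force: 55.3
```

Run:
```python
from h import *
plan(.6556,.1777,.14,100.1)
```

```text
t 3.9 shift [0.1843 0.1888 0.0049] turn [ 0.52  0.08 -9.15]
```

Request:
arm_command:
  commands: [0.026, 0.027, 0, 0, 0, -1, 0.4, 0.055, 0.056, 0, 0, 0, -3, 0.4, 0.09, 0.092, 0, 0, 0, -5, 0.4, 0.125, 0.128, 0, 0, 0, -7, 0.4, 0.155, 0.159, 0, 0, 0, -9.1, 0.4, 0.184, 0.189, 0, 0, 0, -9.1, 0.4, 0.184, 0.189, 0, 0, 0, -9.1, 0.4, 0.184, 0.189, 0, 0, 0, -9.1, 0.4]

```text
t: 4.7
eef_pos: [0.6514, 0.1777, 0.1363]
tool_rot: [-0.001, 0.642, 0.767, -0.001]
contact_force: [-0.2, -1.1, -4.4]
gripper_width: 0.635
grasp_force: 55.4
```

Run:
```python
from h import *
c=snap('wrist','w2');t=snap('top','t2');plan(.6556,.1777,.14,100.1)
cv2.imwrite('pics/w2t2.png',np.hstack([cv2.resize(c['img'][0:320,160:480,::-1],(480,480),interpolation=cv2.INTER_CUBIC),cv2.resize(t['img'][165:265,155:225,::-1],(336,480),interpolation=cv2.INTER_CUBIC)])[:,:800])
```

```text
t 4.8 shift [ 0.0014  0.0046 -0.0031] turn [-0.16  0.08 -0.08]
```

View pics/w2t2.png

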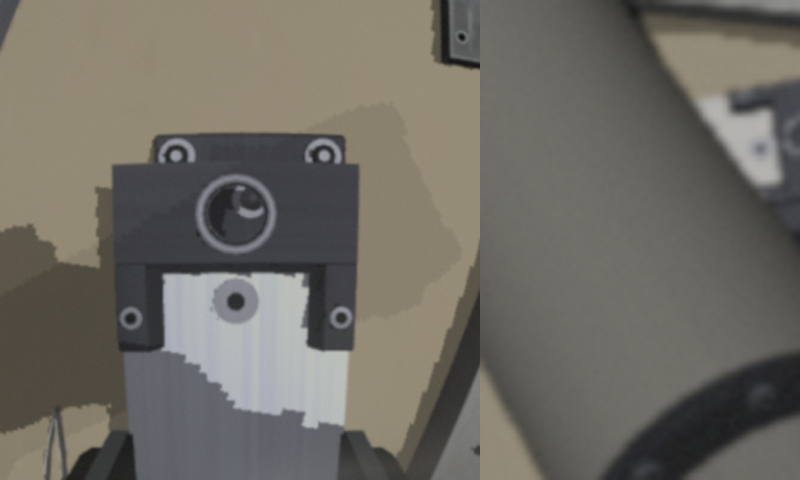

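The wrist view shows the near die hole at about (317,143) in full-image pixels. The pillar tip is seen through it at about (325,137), and two base bolts are at (278,103) and (375,103).

Run:
```python
from h import *
c=load('w2');f=lambda u,v,z:at(c,160+u/1.5,v/1.5,z,True)
print('hole',f(235,214,.1525)); print('pillar',f(249,206,.077)); b1,b2=f(177,155,.020),f(323,155,.02);d=b2-b1
print('bolts',b1,b2,np.linalg.norm(d),(b1+b2)/2,np.degrees(np.arctan2(d[1],d[0]))+90)
t=load('top0');P=lambda u,v,z:at(t,105+u/2.38,170+v/2.38,z)
bb=[P(*q,.02) for q in((144,82),(154,146),(314,50),(325,113))];print(bb)
o=get_obs();print(o['eef_pos'])
```

```text
hole [0.6388 0.2444 0.1525]
pillar [0.6431 0.247  0.077 ]
bolts [0.6073 0.2652 0.02  ] [0.6734 0.2775 0.02  ] 0.06723466367879002 [0.64035 0.27135 0.02   ] 100.54113210076723
[array([0.6742, 0.274 , 0.02  ]), array([0.6068, 0.2609, 0.02  ]), array([0.7063, 0.0985, 0.02  ]), array([0.6394, 0.086 , 0.02  ])]
[0.65127015 0.17551607 0.13690629]
```

Request:
arm_command:
  commands: [0.003, 0.0055, 0.015, 0, 0, -0.3, 0.4, 0.003, 0.0055, 0.03, 0, 0, -0.3, 0.4, 0.003, 0.0055, 0.04, 0, 0, -0.3, 0.4, 0.003, 0.0055, 0.048, 0, 0, -0.3, 0.4, 0.003, 0.0055, 0.048, 0, 0, -0.3, 0.4, 0.003, 0.0055, 0.048, 0, 0, -0.3, 0.4]

```text
t: 5.4
eef_pos: [0.6574, 0.181, 0.0902]
tool_rot: [-0.0, 0.64, 0.768, -0.0]
contact_force: [-0.4, -0.1, -4.0]
gripper_width: 0.633
grasp_force: 55.4
```

Run:
```python
from h import *
c=snap('wrist','w3');t=snap('side','s3')
print(proj(t,(.656,.18,.1)),get_obs()['eef_pos'])
cv2.imwrite('pics/w3s3.png',np.hstack([cv2.resize(c['img'][60:220,240:400,::-1],(480,480),interpolation=cv2.INTER_CUBIC),cv2.resize(t['img'][230:350,220:300,::-1],(320,480),interpolation=cv2.INTER_CUBIC)]))
```

```text
[260.6 284. ] [0.65789291 0.18121738 0.09096691]
```

View pics/w3s3.png

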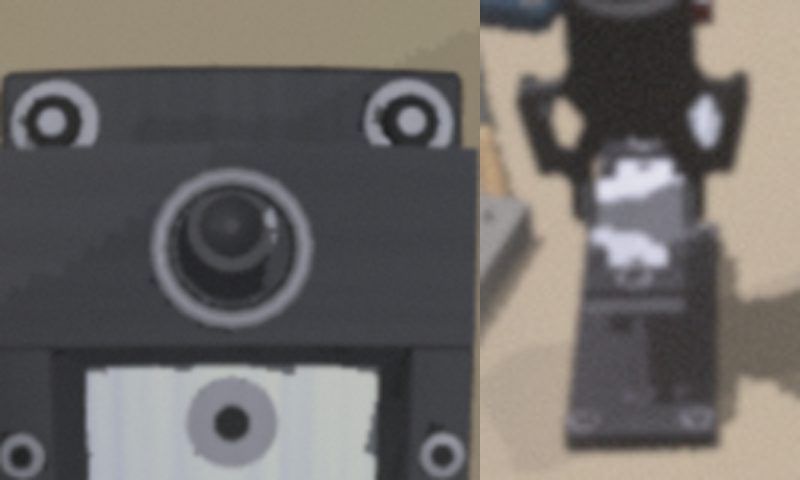

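The pillar tip at crop (230,226) shows inside the hole at (232,247). Laterally it is spot on, and I'm checking the offset along the tool's x.

Run:
```python
from h import *
c=load('w3');f=lambda u,v,z:at(c,240+u/3,60+v/3,z,True)
h=f(232,247,.1065);p=f(230,226,.077);b1,b2=f(52,122,.02),f(411,122,.02);m=(b1+b2)/2
a=np.radians(100.5);X=np.array([np.cos(a),np.sin(a),0]);Y=np.array([X[1],-X[0],0])
print(h,p,'pillar-hole tool xy',(p-h)@X,(p-h)@Y,'by bolts',(m-h)@X-.021,(m-h)@Y, 'yaw',np.degrees(np.arctan2(*(b2-b1)[1::-1]))+90)
q=get_obs()['tool_rot'];print(2*np.degrees(np.arctan2(q[2],q[1])))
```

```text
[0.6448 0.2477 0.1065] [0.644  0.2502 0.077 ] pillar-hole tool xy 0.002603925689303584 -0.00033101511232082206 by bolts 0.0025641874222710193 -0.00010756917813813982 yaw 100.4026464175939
100.35149514075405
```

Request:
arm_command:
  commands: [0.0025, 0, 0, 0, 0, 0, 0.4, 0.0025, 0, 0.01, 0, 0, 0, 0.4, 0.0025, 0, 0.018, 0, 0, 0, 0.4, 0.0025, 0, 0.026, 0, 0, 0, 0.4, 0.0025, 0, 0.034, 0, 0, 0, 0.4, 0.0025, 0, 0.042, 0, 0, 0, 0.4, 0.0025, 0, 0.05, 0, 0, 0, 0.4, 0.0025, 0, 0.05, 0, 0, 0, 0.4]

```text
t: 6.3
eef_pos: [0.656, 0.183, 0.0386]
tool_rot: [-0.001, 0.64, 0.768, -0.001]
contact_force: [-0.2, -0.9, -4.1]
gripper_width: 0.636
grasp_force: 55.4
```

Request:
arm_command:
  commands: [0, 0, 0.008, 0, 0, 0, 0.4, 0, 0, 0.014, 0, 0, 0, 0.4, 0, 0, 0.018, 0, 0, 0, 0.4, 0, 0, 0.021, 0, 0, 0, 0.4, 0, 0, 0.023, 0, 0, 0, 0.4, 0, 0, 0.023, 0, 0, 0, 0.4]

```text
t: 6.9
eef_pos: [0.6569, 0.1834, 0.0171]
tool_rot: [-0.0, 0.64, 0.768, -0.0]
contact_force: [-0.5, -0.4, -3.9]
gripper_width: 0.634
grasp_force: 55.4
```

Request:
arm_command:
  commands: [0, 0, 0.001, 0, 0, 0, 0.4, 0, 0, 0.002, 0, 0, 0, 0.4, 0, 0, 0.003, 0, 0, 0, 0.4, 0, 0, 0.003, 0, 0, 0, 0.4]

```text
t: 7.3
eef_pos: [0.6572, 0.1835, 0.0156]
tool_rot: [0.0, 0.64, 0.768, 0.0]
contact_force: [-3.4, -1.5, 5.0]
gripper_width: 0.64
grasp_force: 56.4
```

Request:
arm_command:
  commands: [0, 0, 0, 0, 0, 0, 0.7, 0, 0, 0, 0, 0, 0, 1, 0, 0, 0, 0, 0, 0, 1, 0, 0, -0.02, 0, 0, 0, 1, 0, 0, -0.06, 0, 0, 0, 1, 0, 0, -0.1, 0, 0, 0, 1, 0, 0, -0.14, 0, 0, 0, 1, 0, 0, -0.14, 0, 0, 0, 1]

```text
t: 8.1
eef_pos: [0.6607, 0.1857, 0.1629]
tool_rot: [0.003, 0.64, 0.768, 0.005]
contact_force: [-0.4, -0.2, 0.1]
gripper_width: 0.999
grasp_force: 0.0
```

Run:
```python
from h import *
c=snap('wrist','w4')
cv2.imwrite('pics/w4c.png',cv2.resize(c['img'][20:340,160:480,::-1],(600,600),interpolation=cv2.INTER_CUBIC))
plan(.667,-.065,.14,93)
```

```text
t 8.15 shift [-0.2471 -0.0374  0.0191] turn [ 0.45 -0.1   7.35]
```

View pics/w4c.png

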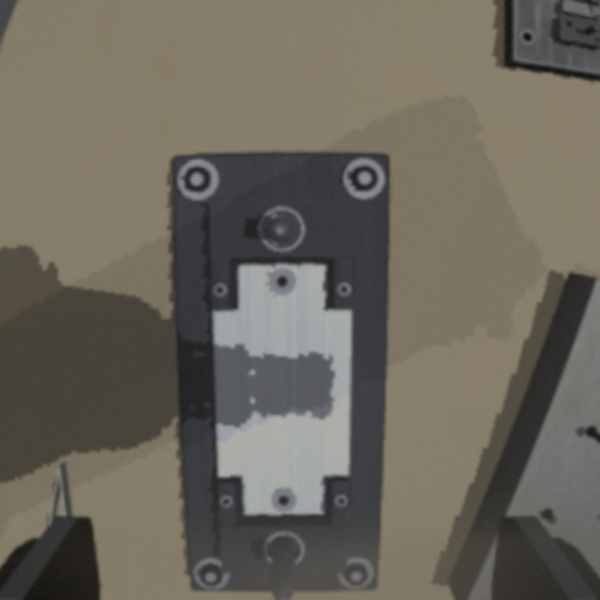

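The die plate is home, with both pillars through its holes. Next is the cover.

Request:
arm_command:
  commands: [-0.247, -0.037, 0.02, 0.45, 0, 7.3, 1, -0.247, -0.037, 0.02, 0.45, 0, 7.3, 1, -0.247, -0.037, 0.02, 0.45, 0, 7.3, 1, -0.247, -0.037, 0.02, 0.45, 0, 7.3, 1, -0.247, -0.037, 0.02, 0.45, 0, 7.3, 1, -0.247, -0.037, 0.02, 0.45, 0, 7.3, 1, -0.247, -0.037, 0.02, 0.45, 0, 7.3, 1, -0.247, -0.037, 0.02, 0.45, 0, 7.3, 1]

```text
t: 8.95
eef_pos: [0.6647, -0.0645, 0.1343]
tool_rot: [-0.003, 0.687, 0.726, -0.003]
contact_force: [0.1, 0.7, -0.1]
gripper_width: 0.999
grasp_force: 0.0
```

Run:
```python
from h import *
c=snap('wrist','w5')
cv2.imwrite('pics/w5c.png',cv2.resize(c['img'][20:340,160:480,::-1],(600,600),interpolation=cv2.INTER_CUBIC))
d=load('w4');f=lambda u,v,z:at(d,160+u/1.875,20+v/1.875,z,True)
a,b=f(281.5,282,.026),f(283,499.5,.026);print('nest',a,b,(a+b)/2,np.degrees(np.arctan2(*(a-b)[1::-1])))
plan(.667,-.065,.14,93)
```

```text
nest [0.6484 0.2292 0.026 ] [0.6656 0.1371 0.026 ] [0.657   0.18315 0.026  ] 100.5783325994329
t 9.0 shift [-0.0012  0.002  -0.0056] turn [-0.44 -0.04  0.21]
```

View pics/w5c.png

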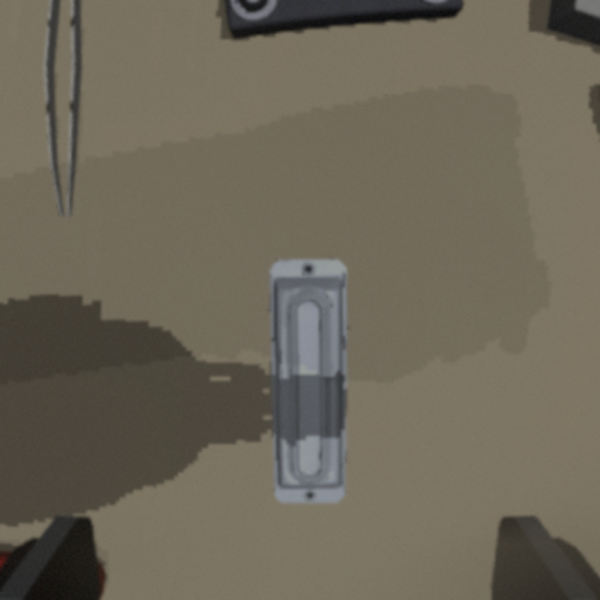

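The cover lies dome up, with its end holes at crop (308,269) and (310,494).

Run:
```python
from h import *
d=load('w5');f=lambda u,v,z:at(d,160+u/1.875,20+v/1.875,z,True)
a,b=f(308,269,.001),f(310,494.5,.001);m=(a+b)/2;y=np.degrees(np.arctan2(*(a-b)[1::-1]));print(a,b,m,y)
plan(m[0],m[1]-.002,.0,y)
```

```text
[ 0.6654 -0.0142  0.001 ] [ 0.6721 -0.1094  0.001 ] [ 0.66875 -0.0618   0.001  ] 94.0257331949727
t 9.0 shift [-0.0002  0.0049  0.1344] turn [-0.44 -0.04 -0.82]
```

Request:
arm_command:
  commands: [0, 0.004, 0.045, -0.4, 0, -0.8, 1, 0, 0.004, 0.085, -0.4, 0, -0.8, 0.8, 0, 0.004, 0.11, -0.4, 0, -0.8, 0.6, 0, 0.004, 0.125, -0.4, 0, -0.8, 0.5, 0, 0.004, 0.133, -0.4, 0, -0.8, 0.5, 0, 0.004, 0.133, -0.4, 0, -0.8, 0.5, 0, 0.004, 0.133, -0.4, 0, -0.8, 0.5]
  force: 20

```text
t: 9.7
eef_pos: [0.6691, -0.0657, 0.0026]
tool_rot: [0.001, 0.683, 0.731, 0.0]
contact_force: [0.2, 0.3, 0.7]
gripper_width: 0.5
grasp_force: 0.0
```

Request:
arm_command:
  commands: [0, 0, 0, 0, 0, 0, 0.4, 0, 0, 0, 0, 0, 0, 0.35, 0, 0, 0, 0, 0, 0, 0.25, 0, 0, 0, 0, 0, 0, 0.25, 0, 0, 0, 0, 0, 0, 0.25]
  force: 20

```text
t: 10.2
eef_pos: [0.6687, -0.0662, 0.0025]
tool_rot: [0.001, 0.683, 0.73, 0.0]
contact_force: [-1.9, -0.1, 7.1]
gripper_width: 0.304
grasp_force: 18.9
```

Request:
arm_command:
  commands: [0, 0, -0.005, 0, 0, 0, 0.25, 0, 0, -0.02, 0, 0, 0, 0.25, 0, 0, -0.05, 0, 0, 0, 0.25, 0, 0, -0.09, 0, 0, 0, 0.25, 0, 0, -0.12, 0, 0, 0, 0.25, 0, 0, -0.12, 0, 0, 0, 0.25]

```text
t: 10.8
eef_pos: [0.6714, -0.0657, 0.1276]
tool_rot: [0.003, 0.683, 0.73, 0.003]
contact_force: [1.3, 0.0, 0.4]
gripper_width: 0.303
grasp_force: 17.4
```

Run:
```python
from h import *
plan(.657,.179,.12,100.5);print(get_obs()['gripper_width'])
```

```text
t 10.8 shift [0.2451 0.002  0.0073] turn [ 0.48  0.1  -6.66]
0.3033627361920563
```

Request:
arm_command:
  commands: [0.03, 0, 0, 0, 0, -1, 0.25, 0.07, 0.001, 0, 0, 0, -2, 0.25, 0.11, 0.002, 0, 0, 0, -3, 0.25, 0.15, 0.003, 0, 0, 0, -4, 0.25, 0.19, 0.004, 0, 0, 0, -5, 0.25, 0.23, 0.004, 0, 0, 0, -6.6, 0.25, 0.245, 0.004, 0, 0, 0, -6.6, 0.25, 0.245, 0.004, 0, 0, 0, -6.6, 0.25]

```text
t: 11.6
eef_pos: [0.6544, 0.1824, 0.1214]
tool_rot: [-0.001, 0.638, 0.77, 0.0]
contact_force: [0.2, 0.0, 0.3]
gripper_width: 0.31
grasp_force: 17.4
```

Request:
arm_command:
  commands: [0, 0, 0.01, 0, 0, 0, 0.25, 0, 0, 0.02, 0, 0, 0, 0.25, 0, 0, 0.03, 0, 0, 0, 0.25, 0, 0, 0.03, 0, 0, 0, 0.25, 0, 0, 0.03, 0, 0, 0, 0.25]

```text
t: 12.1
eef_pos: [0.6554, 0.1777, 0.0905]
tool_rot: [-0.0, 0.64, 0.768, -0.001]
contact_force: [0.4, -0.1, -0.5]
gripper_width: 0.305
grasp_force: 17.4
```

Run:
```python
from h import *
c=snap('wrist','w6')
cv2.imwrite('pics/w6c.png',cv2.resize(c['img'][20:340,160:480,::-1],(600,600),interpolation=cv2.INTER_CUBIC))
plan(.657,.179,.12,100.5);print(get_obs()['eef_pos'])
```

```text
t 12.15 shift [ 0.0005  0.0014 -0.0289] turn [-0.06  0.01 -0.09]
[0.65570428 0.17825114 0.09107564]
```

View pics/w6c.png

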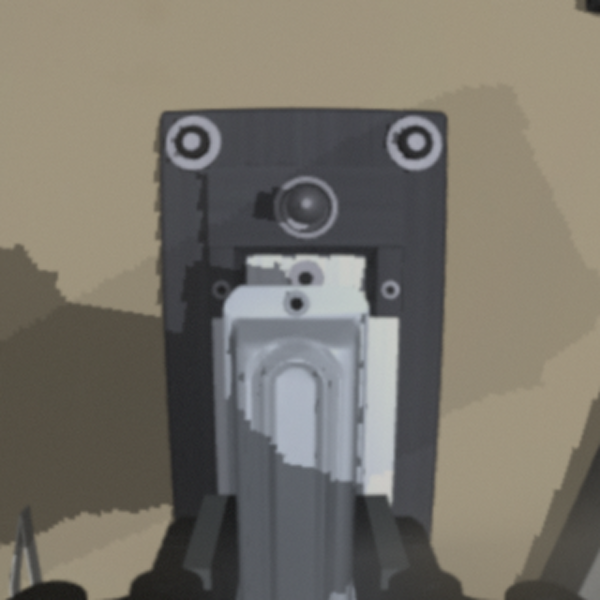

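The cover's hole is at crop (296,303), with the die-floor hole at (305,278) and the bolts at (193,142) and (415,142) below. Offset next.

Run:
```python
from h import *
c=load('w6');f=lambda u,v,z:at(c,160+u/1.875,20+v/1.875,z,True)
h=f(296,303,.089);p=f(305.5,278,.026);q=f(307,206,.032);b1,b2=f(193,142,.02),f(415,142,.02);m=(b1+b2)/2
a=np.radians(100.5);X=np.array([np.cos(a),np.sin(a),0]);Y=np.array([X[1],-X[0],0])
for n,w,o in(('floorhole',p,.0468),('diehole',q,.068),('bolts',m,.089)): print(n,w,'shift',(w-h)@X-(o-.0478),(w-h)@Y)
k=f(296,540,.098);print('yaw cover', np.degrees(np.arctan2(*(h-k)[1::-1])))
```

```text
floorhole [0.6485 0.2296 0.026 ] shift 0.0008830424916475967 0.0028260079513758494
diehole [0.6449 0.2507 0.032 ] shift 0.001085768933018736 0.003131459872029984
bolts [0.64045 0.2709  0.02   ] shift 0.0007584661542507434 0.002437133148311711
yaw cover 100.52078431387436
```

Request:
arm_command:
  commands: [0.001, 0.0028, 0.005, 0, 0, 0, 0.25, 0.001, 0.0028, 0.015, 0, 0, 0, 0.25, 0.001, 0.0028, 0.027, 0, 0, 0, 0.25, 0.001, 0.0028, 0.039, 0, 0, 0, 0.25, 0.001, 0.0028, 0.047, 0, 0, 0, 0.25, 0.001, 0.0028, 0.052, 0, 0, 0, 0.25, 0.001, 0.0028, 0.055, 0, 0, 0, 0.25, 0.001, 0.0028, 0.055, 0, 0, 0, 0.25]

```text
t: 12.95
eef_pos: [0.658, 0.1801, 0.0358]
tool_rot: [-0.0, 0.64, 0.769, -0.001]
contact_force: [-0.1, 0.1, -0.2]
gripper_width: 0.305
grasp_force: 17.4
```

Request:
arm_command:
  commands: [0, 0, 0.002, 0, 0, 0, 0.25, 0, 0, 0.004, 0, 0, 0, 0.25, 0, 0, 0.005, 0, 0, 0, 0.25, 0, 0, 0.006, 0, 0, 0, 0.25, 0, 0, 0.006, 0, 0, 0, 0.25, 0, 0, 0.006, 0, 0, 0, 0.25]

```text
t: 13.55
eef_pos: [0.6581, 0.1801, 0.0302]
tool_rot: [-0.0, 0.64, 0.769, -0.0]
contact_force: [-0.0, 0.8, 0.4]
gripper_width: 0.3
grasp_force: 17.4
```

Request:
arm_command:
  commands: [0, 0, 0.001, 0, 0, 0, 0.25, 0, 0, 0.002, 0, 0, 0, 0.25, 0, 0, 0.0025, 0, 0, 0, 0.25, 0, 0, 0.0025, 0, 0, 0, 0.25]

```text
t: 13.95
eef_pos: [0.6582, 0.1802, 0.0285]
tool_rot: [0.0, 0.64, 0.769, -0.0]
contact_force: [-2.7, -0.7, 6.2]
gripper_width: 0.302
grasp_force: 19.6
```

Request:
arm_command:
  commands: [0, 0, 0, 0, 0, 0, 0.35, 0, 0, 0, 0, 0, 0, 0.45, 0, 0, 0, 0, 0, 0, 0.5, 0, 0, -0.01, 0, 0, 0, 0.5, 0, 0, -0.04, 0, 0, 0, 0.6, 0, 0, -0.08, 0, 0, 0, 1, 0, 0, -0.13, 0, 0, 0, 1, 0, 0, -0.13, 0, 0, 0, 1]

```text
t: 14.75
eef_pos: [0.6623, 0.1826, 0.1664]
tool_rot: [0.003, 0.64, 0.769, 0.005]
contact_force: [0.5, 1.3, 1.3]
gripper_width: 0.999
grasp_force: 0.0
```

Run:
```python
from h import *
c=snap('wrist','w7')
cv2.imwrite('pics/w7c.png',cv2.resize(c['img'][20:340,160:480,::-1],(600,600),interpolation=cv2.INTER_CUBIC))
plan(.4765,-.29,.16,106.5)
```

```text
t 14.8 shift [-0.4304 -0.2666  0.0005] turn [ 0.43 -0.03 -6.06]
```

View pics/w7c.png

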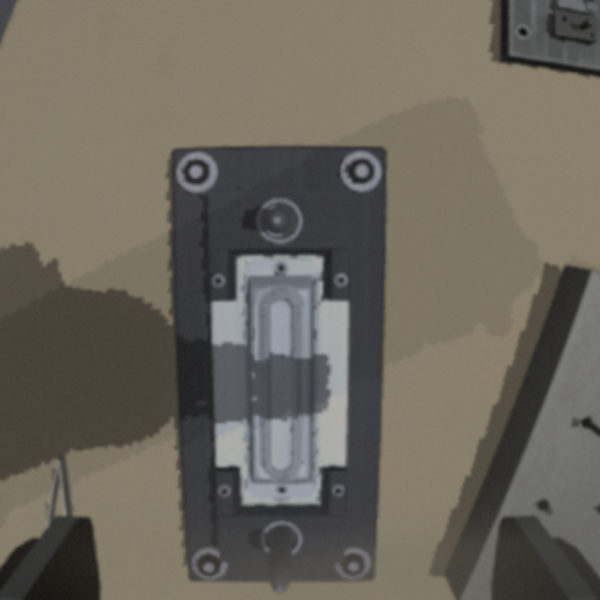

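The cover is flat in the nest, with its ends between the bevelled blocks. Next is the stripper.

Request:
arm_command:
  commands: [-0.43, -0.266, 0, 0.4, 0, -6, 1, -0.43, -0.266, 0, 0.4, 0, -6, 1, -0.43, -0.266, 0, 0.4, 0, -6, 1, -0.43, -0.266, 0, 0.4, 0, -6, 1, -0.43, -0.266, 0, 0.4, 0, -6, 1, -0.43, -0.266, 0, 0.4, 0, -6, 1, -0.43, -0.266, 0, 0.4, 0, -6, 1, -0.43, -0.266, 0, 0.4, 0, -6, 1]

```text
t: 15.6
eef_pos: [0.5114, -0.1943, 0.1575]
tool_rot: [-0.003, 0.599, 0.801, -0.003]
contact_force: [0.4, -0.3, -0.3]
gripper_width: 1.001
grasp_force: 0.0
```

Run:
```python
from h import *
plan(.4765,-.29,.16,106.5)
```

```text
t 15.6 shift [-0.082  -0.0606 -0.002 ] turn [-0.5  -0.03 -0.04]
```

Request:
arm_command:
  commands: [-0.082, -0.059, -0.002, -0.3, 0, 0, 1, -0.082, -0.059, -0.002, -0.3, 0, 0, 1, -0.082, -0.059, -0.002, -0.3, 0, 0, 1, -0.082, -0.059, -0.002, -0.3, 0, 0, 1, -0.082, -0.059, -0.002, -0.3, 0, 0, 1]

```text
t: 16.1
eef_pos: [0.4798, -0.2864, 0.1601]
tool_rot: [-0.001, 0.598, 0.801, -0.001]
contact_force: [0.1, 0.2, 0.6]
gripper_width: 1.002
grasp_force: 0.0
```

Run:
```python
from h import *
c=snap('wrist','w8')
g=cv2.cvtColor(c['img'],cv2.COLOR_RGB2GRAY)
a=c['img'].astype(int);m=((abs(a[...,0]-a[...,2])<16)&(a.mean(2)>95)).astype(np.uint8)
m[300:]=0;m[:,:150]=0
k,hier=cv2.findContours(m,cv2.RETR_CCOMP,cv2.CHAIN_APPROX_SIMPLE)
for i,q in enumerate(k):
    if cv2.contourArea(q)>60:
        r=cv2.minAreaRect(q);print(np.round(r[0],1),np.round(r[1],1),round(r[2],1),hier[0][i][3],at(c,*r[0],.012,True))
plan(.4765,-.29,.0,106.5);print(get_obs()['eef_pos'])
for s in(.068,-.068): print(proj(c,(.4765+s*np.cos(np.radians(106.5)),-.29+s*np.sin(np.radians(106.5)),.012),True))
```

```text
[580.2 252.3] [ 38.4 103.4] 11.7 -1 [ 0.737  -0.2362  0.012 ]
[313.  212.5] [173.  72.] 90.0 -1 [ 0.473  -0.2779  0.012 ]
[337. 286.] [9.9 9.9] 45.0 39 [ 0.5105 -0.3329  0.012 ]
[287.5 286. ] [ 9.2 10.6] 45.0 39 [ 0.4702 -0.345   0.012 ]
[312.5 165.5] [13. 13.] 0.0 39 [ 0.462  -0.2419  0.012 ]
[339.5 161.5] [11.3 11.3] 45.0 39 [ 0.4812 -0.2328  0.012 ]
[285.3 161.8] [ 9.9 10.6] 45.0 39 [ 0.4406 -0.245   0.012 ]
[312.5 141.5] [25. 25.] 0.0 39 [ 0.4566 -0.2238  0.012 ]
t 16.15 shift [-0.0029 -0.0042  0.1602] turn [-0.14 -0.06  0.1 ]
[ 0.48013112 -0.28603713  0.16021189]
[312.9 142.9]
[313.  304.3]
```

The hole is found within 1.5 px of the prediction, so I go down and grip.

Request:
arm_command:
  commands: [-0.002, -0.004, 0.04, 0, 0, 0, 1, -0.002, -0.004, 0.08, 0, 0, 0, 1, -0.002, -0.004, 0.12, 0, 0, 0, 1, -0.002, -0.004, 0.14, 0, 0, 0, 1, -0.002, -0.004, 0.154, 0, 0, 0, 1, -0.002, -0.004, 0.16, 0, 0, 0, 1, -0.002, -0.004, 0.16, 0, 0, 0, 1]
  force: 50

```text
t: 16.85
eef_pos: [0.4764, -0.2903, 0.0004]
tool_rot: [-0.001, 0.598, 0.801, -0.001]
contact_force: [0.2, 0.8, 0.0]
gripper_width: 1.002
grasp_force: 0.0
```

Request:
arm_command:
  commands: [0, 0, 0, 0, 0, 0, 0.6, 0, 0, 0, 0, 0, 0, 0.5, 0, 0, 0, 0, 0, 0, 0.4, 0, 0, 0, 0, 0, 0, 0.4, 0, 0, 0, 0, 0, 0, 0.4, 0, 0, 0, 0, 0, 0, 0.4, 0, 0, 0, 0, 0, 0, 0.4]
  force: 50

```text
t: 17.55
eef_pos: [0.4769, -0.2914, 0.0021]
tool_rot: [0.0, 0.599, 0.801, -0.001]
contact_force: [-1.1, 2.0, 6.6]
gripper_width: 0.637
grasp_force: 52.1
```

Request:
arm_command:
  commands: [0, 0, -0.01, 0, 0, 0, 0.4, 0, 0, -0.03, 0, 0, 0, 0.4, 0, 0, -0.06, 0, 0, 0, 0.4, 0, 0, -0.1, 0, 0, 0, 0.4, 0, 0, -0.14, 0, 0, 0, 0.4, 0, 0, -0.14, 0, 0, 0, 0.4, 0, 0, -0.14, 0, 0, 0, 0.4]

```text
t: 18.25
eef_pos: [0.4761, -0.2913, 0.1413]
tool_rot: [-0.0, 0.599, 0.801, -0.001]
contact_force: [0.1, 0.1, -5.5]
gripper_width: 0.635
grasp_force: 54.9
```

Run:
```python
from h import *
plan(.657,.183,.14,100.5);print(get_obs()['eef_pos'])
```

```text
t 18.25 shift [4.037e-01 3.076e-01 1.000e-04] turn [-0.11  0.09  5.93]
[ 0.47610239 -0.29126334  0.14133482]
```

Request:
arm_command:
  commands: [0.016, 0.012, 0, 0, 0, 0.5, 0.4, 0.04, 0.03, 0, 0, 0, 1, 0.4, 0.072, 0.055, 0, 0, 0, 1.5, 0.4, 0.104, 0.079, 0, 0, 0, 2, 0.4, 0.136, 0.104, 0, 0, 0, 3, 0.4, 0.168, 0.128, 0, 0, 0, 4, 0.4, 0.2, 0.152, 0, 0, 0, 5, 0.4, 0.232, 0.177, 0, 0, 0, 5.9, 0.4]

```text
t: 19.05
eef_pos: [0.5788, -0.0172, 0.1378]
tool_rot: [-0.002, 0.639, 0.769, -0.003]
contact_force: [0.3, -0.6, -3.8]
gripper_width: 0.63
grasp_force: 54.9
```

Run:
```python
from h import *
plan(.657,.183,.14,100.5);print(get_obs()['eef_pos'])
```

```text
t 19.05 shift [ 0.1826  0.1134 -0.003 ] turn [-0.4  -0.02  0.01]
[ 0.57879961 -0.01723491  0.13775183]
```

Request:
arm_command:
  commands: [0.033, 0.02, 0, 0, 0, 0, 0.4, 0.066, 0.041, 0, 0, 0, 0, 0.4, 0.099, 0.061, 0, 0, 0, 0, 0.4, 0.13, 0.08, 0, 0, 0, 0, 0.4, 0.155, 0.096, 0, 0, 0, 0, 0.4, 0.175, 0.108, 0, 0, 0, 0, 0.4, 0.184, 0.113, 0, 0, 0, 0, 0.4, 0.184, 0.113, 0, 0, 0, 0, 0.4]

```text
t: 19.85
eef_pos: [0.6564, 0.1846, 0.1378]
tool_rot: [-0.002, 0.638, 0.77, -0.002]
contact_force: [-0.5, -0.3, -3.9]
gripper_width: 0.635
grasp_force: 54.9
```

Request:
arm_command:
  commands: [0, 0, 0.01, 0, 0, 0, 0.4, 0, 0, 0.025, 0, 0, 0, 0.4, 0, 0, 0.04, 0, 0, 0, 0.4, 0, 0, 0.048, 0, 0, 0, 0.4, 0, 0, 0.048, 0, 0, 0, 0.4, 0, 0, 0.048, 0, 0, 0, 0.4]

```text
t: 20.45
eef_pos: [0.6576, 0.1831, 0.0915]
tool_rot: [-0.001, 0.639, 0.769, -0.001]
contact_force: [0.4, 0.7, -3.8]
gripper_width: 0.633
grasp_force: 54.9
```

Run:
```python
from h import *
c=snap('wrist','w9')
cv2.imwrite('pics/w9c.png',cv2.resize(c['img'][60:260,220:420,::-1],(600,600),interpolation=cv2.INTER_CUBIC))
plan(.657,.183,.09,100.5);print(get_obs()['eef_pos'])
```

```text
t 20.5 shift [-0.0003 -0.001   0.0021] turn [-0.11 -0.01  0.05]
[0.65795644 0.1834361  0.09206589]
```

View pics/w9c.png

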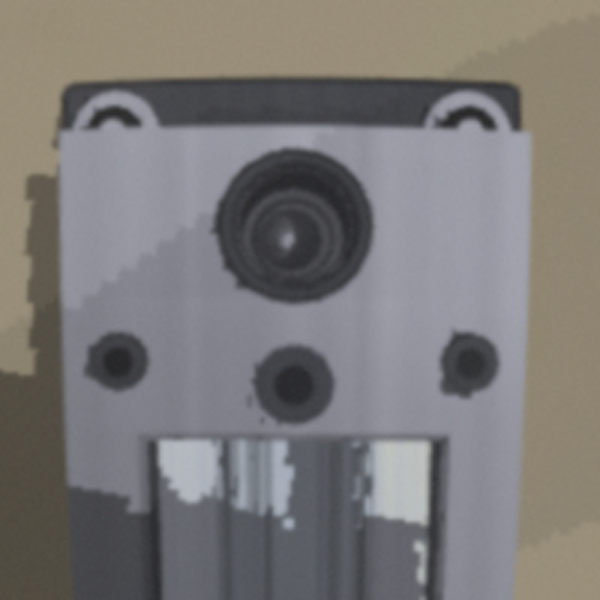

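The stripper hole is at crop (295,225), with the pillar tip at about (291,240) inside it.

Run:
```python
from h import *
c=load('w9');f=lambda u,v,z:at(c,220+u/3,60+v/3,z,True)
h=f(295,225,.102);p=f(291,240,.077);b1,b2=f(115,128,.02),f(469,128,.02)
a=np.radians(100.5);X=np.array([np.cos(a),np.sin(a),0]);Y=np.array([X[1],-X[0],0])
print(h,p,(p-h)@X,(p-h)@Y,'bolts',((b1+b2)/2-h)@X-.021,((b1+b2)/2-h)@Y,np.degrees(np.arctan2(*(b2-b1)[1::-1]))+90)
l,r=f(118,361,.102),f(470,362,.102);print('strip yaw',np.degrees(np.arctan2(*(r-l)[1::-1]))+90,get_obs()['tool_rot'])
print('target',h+(p-h)-.068*X, 'w/ die hole 7', )
```

```text
[0.6446 0.2524 0.102 ] [0.6444 0.2504 0.077 ] -0.0019300627100294855 -0.0005611220324970647 bolts -0.001052028319161246 -0.0006252406100499034 100.59356430368123
strip yaw 100.46195325360164 [-6.49757656e-04  6.39109454e-01  7.69115232e-01 -6.65354097e-04]
target [0.65679202 0.18353867 0.077     ] w/ die hole 7
```

Request:
arm_command:
  commands: [-0.0018, -0.0006, 0, 0, 0, 0, 0.4, -0.0018, -0.0006, 0.008, 0, 0, 0, 0.4, -0.0018, -0.0006, 0.016, 0, 0, 0, 0.4, -0.0018, -0.0006, 0.024, 0, 0, 0, 0.4, -0.0018, -0.0006, 0.032, 0, 0, 0, 0.4, -0.0018, -0.0006, 0.04, 0, 0, 0, 0.4, -0.0018, -0.0006, 0.047, 0, 0, 0, 0.4, -0.0018, -0.0006, 0.047, 0, 0, 0, 0.4]

```text
t: 21.3
eef_pos: [0.6563, 0.181, 0.0431]
tool_rot: [-0.001, 0.639, 0.769, -0.002]
contact_force: [0.2, -0.2, -3.8]
gripper_width: 0.632
grasp_force: 54.8
```

Request:
arm_command:
  commands: [0, 0, 0.003, 0, 0, 0, 0.4, 0, 0, 0.006, 0, 0, 0, 0.4, 0, 0, 0.008, 0, 0, 0, 0.4, 0, 0, 0.009, 0, 0, 0, 0.4, 0, 0, 0.009, 0, 0, 0, 0.4]

```text
t: 21.8
eef_pos: [0.6572, 0.1813, 0.0356]
tool_rot: [-0.001, 0.639, 0.769, -0.001]
contact_force: [-0.1, -0.0, -4.3]
gripper_width: 0.631
grasp_force: 54.9
```

Request:
arm_command:
  commands: [0, 0, 0.001, 0, 0, 0, 0.4, 0, 0, 0.002, 0, 0, 0, 0.4, 0, 0, 0.003, 0, 0, 0, 0.4, 0, 0, 0.003, 0, 0, 0, 0.4, 0, 0, 0.003, 0, 0, 0, 0.4]

```text
t: 22.3
eef_pos: [0.6576, 0.1816, 0.0343]
tool_rot: [-0.0, 0.639, 0.769, -0.001]
contact_force: [-3.3, -1.8, 6.9]
gripper_width: 0.633
grasp_force: 56.0
```

Request:
arm_command:
  commands: [0, 0, 0, 0, 0, 0, 0.7, 0, 0, 0, 0, 0, 0, 1, 0, 0, 0, 0, 0, 0, 1, 0, 0, -0.02, 0, 0, 0, 1, 0, 0, -0.06, 0, 0, 0, 1, 0, 0, -0.1, 0, 0, 0, 1, 0, 0, -0.13, 0, 0, 0, 1, 0, 0, -0.13, 0, 0, 0, 1]

```text
t: 23.1
eef_pos: [0.6604, 0.183, 0.1682]
tool_rot: [0.001, 0.639, 0.769, 0.003]
contact_force: [0.3, 1.1, -0.3]
gripper_width: 0.999
grasp_force: 0.0
```

Run:
```python
from h import *
c=snap('wrist','w10')
plan(.469,.298,.16,80.4)
```

```text
t 23.15 shift [ 0.1486 -0.1657  0.0051] turn [ 0.13 -0.05 20.14]
```

Request:
arm_command:
  commands: [0.148, -0.165, 0.005, 0, 0, 20, 1, 0.148, -0.165, 0.005, 0, 0, 20, 1, 0.148, -0.165, 0.005, 0, 0, 20, 1, 0.148, -0.165, 0.005, 0, 0, 20, 1, 0.148, -0.165, 0.005, 0, 0, 20, 1, 0.148, -0.165, 0.005, 0, 0, 20, 1, 0.148, -0.165, 0.005, 0, 0, 20, 1, 0.148, -0.165, 0.005, 0, 0, 20, 1]

```text
t: 23.95
eef_pos: [0.4693, 0.2954, 0.1574]
tool_rot: [-0.0, 0.764, 0.646, -0.002]
contact_force: [-0.6, -0.2, -1.2]
gripper_width: 0.996
grasp_force: 0.0
```

Run:
```python
from h import *
c=snap('wrist','w11');w=load('w10')
cv2.imwrite('pics/w11c.png',np.hstack([cv2.resize(k['img'][20:340,160:480,::-1],(400,400),interpolation=cv2.INTER_CUBIC) for k in(w,c)]))
plan(.469,.298,.004,80.4);print(get_obs()['eef_pos'])
```

```text
t 24.0 shift [ 0.0027 -0.0004  0.1535] turn [-0.15  0.1   0.01]
[0.46939085 0.295415   0.15747458]
```

View pics/w11c.png

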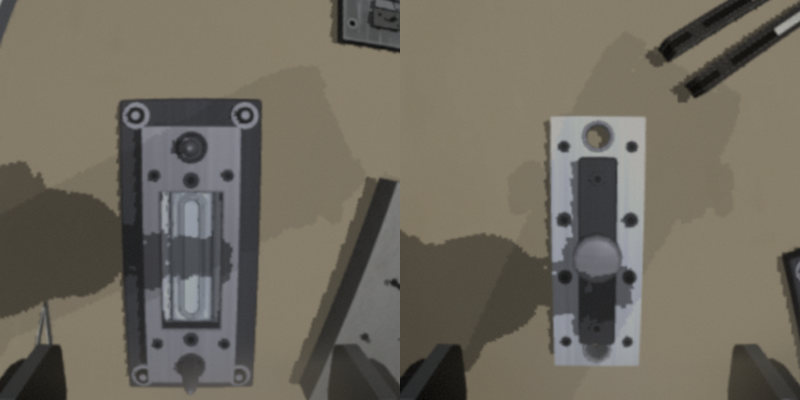

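Left: the stripper is home, with the cover's dome in its window. Right: the head has its hole at (197,136) in the half-crop and its corners at (151,117), (246,117), (238,366) and (155,366).

Run:
```python
from h import *
c=load('w11');f=lambda u,v,z:at(c,160+u/1.25,20+v/1.25,z,True)
k=[f(u,v,.022) for u,v in((151,117),(246,117),(238,366),(155,366))];m=sum(k)/4
e=(k[0]+k[1])/2-(k[2]+k[3])/2;print(k,m,np.linalg.norm(e),np.degrees(np.arctan2(e[1],e[0])))
print('hole',f(197,136,.022))
plan(m[0],m[1]-.002,.004,80.4)
```

```text
[array([0.4559, 0.3862, 0.022 ]), array([0.5113, 0.3769, 0.022 ]), array([0.4834, 0.2187, 0.022 ]), array([0.4284, 0.2279, 0.022 ])] [0.46975  0.302425 0.022   ] 0.16065600673488684 80.0715588826137
hole [0.4808 0.3701 0.022 ]
t 24.0 shift [ 5.300e-03 -1.000e-04  1.535e-01] turn [-0.15  0.1   0.01]
```

Request:
arm_command:
  commands: [0.004, 0, 0.04, 0, 0, 0.2, 1, 0.004, 0, 0.08, 0, 0, 0.2, 1, 0.004, 0, 0.11, 0, 0, 0.2, 1, 0.004, 0, 0.135, 0, 0, 0.2, 1, 0.004, 0, 0.148, 0, 0, 0.2, 1, 0.004, 0, 0.154, 0, 0, 0.2, 1, 0.004, 0, 0.154, 0, 0, 0.2, 1]
  force: 70

```text
t: 24.7
eef_pos: [0.4688, 0.3003, 0.0038]
tool_rot: [-0.001, 0.764, 0.645, -0.001]
contact_force: [-0.4, 1.4, 0.2]
gripper_width: 0.998
grasp_force: 0.0
```

Request:
arm_command:
  commands: [0, 0, 0, 0, 0, 0, 0.6, 0, 0, 0, 0, 0, 0, 0.5, 0, 0, 0, 0, 0, 0, 0.4, 0, 0, 0, 0, 0, 0, 0.4, 0, 0, 0, 0, 0, 0, 0.4, 0, 0, 0, 0, 0, 0, 0.4, 0, 0, 0, 0, 0, 0, 0.4]
  force: 70

```text
t: 25.4
eef_pos: [0.4695, 0.301, 0.0058]
tool_rot: [-0.0, 0.764, 0.645, 0.0]
contact_force: [-1.9, -1.9, 7.2]
gripper_width: 0.635
grasp_force: 74.1
```

Request:
arm_command:
  commands: [0, 0, -0.01, 0, 0, 0, 0.4, 0, 0, -0.03, 0, 0, 0, 0.4, 0, 0, -0.06, 0, 0, 0, 0.4, 0, 0, -0.1, 0, 0, 0, 0.4, 0, 0, -0.14, 0, 0, 0, 0.4, 0, 0, -0.14, 0, 0, 0, 0.4, 0, 0, -0.14, 0, 0, 0, 0.4]

```text
t: 26.1
eef_pos: [0.4688, 0.3002, 0.1446]
tool_rot: [-0.0, 0.764, 0.645, -0.001]
contact_force: [-0.5, -0.8, -6.4]
gripper_width: 0.638
grasp_force: 76.6
```

Run:
```python
from h import *
plan(.657,.182,.14,100.5);print(get_obs()['eef_pos'])
```

```text
t 26.1 shift [-0.085   0.2054  0.0044] turn [ -0.08   0.03 -20.16]
[0.46877336 0.30024033 0.14463008]
```

Request:
arm_command:
  commands: [-0.008, 0.02, 0, 0, 0, -2, 0.4, -0.022, 0.054, 0, 0, 0, -5, 0.4, -0.037, 0.09, 0, 0, 0, -9, 0.4, -0.052, 0.126, 0, 0, 0, -13, 0.4, -0.066, 0.16, 0, 0, 0, -17, 0.4, -0.078, 0.188, 0, 0, 0, -20.1, 0.4, -0.085, 0.2055, 0, 0, 0, -20.1, 0.4, -0.085, 0.2055, 0, 0, 0, -20.1, 0.4]

```text
t: 26.9
eef_pos: [0.6583, 0.1777, 0.14]
tool_rot: [-0.001, 0.642, 0.767, -0.003]
contact_force: [-0.3, -0.3, -5.2]
gripper_width: 0.634
grasp_force: 76.5
```

Request:
arm_command:
  commands: [0, 0, 0.01, 0, 0, 0, 0.4, 0, 0, 0.025, 0, 0, 0, 0.4, 0, 0, 0.04, 0, 0, 0, 0.4, 0, 0, 0.049, 0, 0, 0, 0.4, 0, 0, 0.049, 0, 0, 0, 0.4, 0, 0, 0.049, 0, 0, 0, 0.4]

```text
t: 27.5
eef_pos: [0.6569, 0.1826, 0.0945]
tool_rot: [-0.001, 0.64, 0.769, -0.001]
contact_force: [0.3, -0.3, -5.2]
gripper_width: 0.635
grasp_force: 76.4
```

Run:
```python
from h import *
c=snap('wrist','w12')
cv2.imwrite('pics/w12c.png',cv2.resize(c['img'][60:260,220:420,::-1],(600,600),interpolation=cv2.INTER_CUBIC))
plan(.657,.182,.092,100.5);print(get_obs()['eef_pos'])
```

```text
t 27.55 shift [-0.0006 -0.0005  0.0031] turn [-0.1  -0.   -0.04]
[0.65736439 0.18271717 0.09510719]
```

View pics/w12c.png

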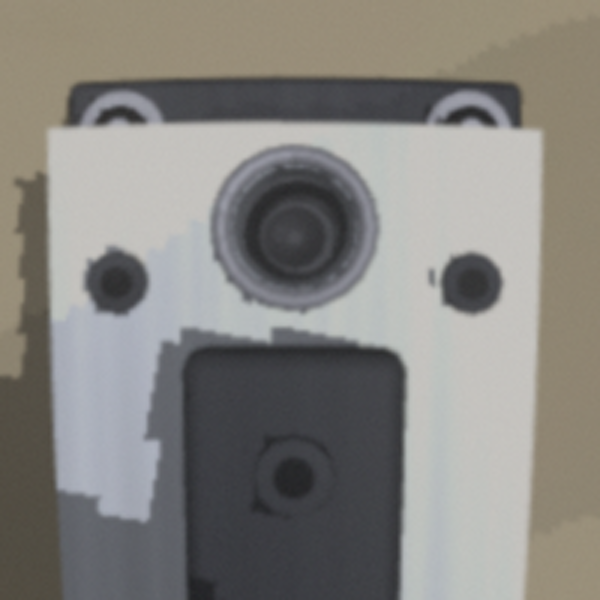

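The head's hole is at crop (295,227), with the pillar tip at about (296,236) inside it, nearly centred.

Run:
```python
from h import *
c=load('w12');f=lambda u,v,z:at(c,220+u/3,60+v/3,z,True)
h=f(295,227,.111);p=f(296,236,.077)
a=np.radians(100.5);X=np.array([np.cos(a),np.sin(a),0]);Y=np.array([X[1],-X[0],0])
print(h,p,(p-h)@X,(p-h)@Y)
l,r=f(117,282,.111),f(471,283,.111);print('yaw',np.degrees(np.arctan2(*(r-l)[1::-1]))+90)
```

```text
[0.644  0.2516 0.111 ] [0.6444 0.2505 0.077 ] -0.001154474608517191 0.0001928428849841781
yaw 100.44484032048608
```

Request:
arm_command:
  commands: [-0.001, 0, 0, 0, 0, 0, 0.4, -0.001, 0, 0.008, 0, 0, 0, 0.4, -0.001, 0, 0.016, 0, 0, 0, 0.4, -0.001, 0, 0.024, 0, 0, 0, 0.4, -0.001, 0, 0.031, 0, 0, 0, 0.4, -0.001, 0, 0.037, 0, 0, 0, 0.4, -0.001, 0, 0.042, 0, 0, 0, 0.4, -0.001, 0, 0.042, 0, 0, 0, 0.4]

```text
t: 28.35
eef_pos: [0.6566, 0.1811, 0.0516]
tool_rot: [-0.001, 0.64, 0.769, -0.002]
contact_force: [0.2, 0.1, -5.3]
gripper_width: 0.632
grasp_force: 76.4
```

Request:
arm_command:
  commands: [0, 0, 0.001, 0, 0, 0, 0.4, 0, 0, 0.002, 0, 0, 0, 0.4, 0, 0, 0.003, 0, 0, 0, 0.4, 0, 0, 0.003, 0, 0, 0, 0.4, 0, 0, 0.003, 0, 0, 0, 0.4]

```text
t: 28.85
eef_pos: [0.6574, 0.1815, 0.0502]
tool_rot: [-0.001, 0.64, 0.769, -0.001]
contact_force: [-0.4, -0.1, -2.3]
gripper_width: 0.633
grasp_force: 76.9
```

Contact is beginning, so I press 1 mm more and release.

Request:
arm_command:
  commands: [0, 0, 0.001, 0, 0, 0, 0.4, 0, 0, 0.001, 0, 0, 0, 0.4, 0, 0, 0.001, 0, 0, 0, 0.4]

```text
t: 29.15
eef_pos: [0.6575, 0.1815, 0.05]
tool_rot: [-0.0, 0.64, 0.768, -0.001]
contact_force: [-2.5, -1.0, 6.1]
gripper_width: 0.637
grasp_force: 77.8
```

Request:
arm_command:
  commands: [0, 0, 0, 0, 0, 0, 0.7, 0, 0, 0, 0, 0, 0, 1, 0, 0, 0, 0, 0, 0, 1, 0, 0, -0.02, 0, 0, 0, 1, 0, 0, -0.06, 0, 0, 0, 1, 0, 0, -0.1, 0, 0, 0, 1, 0, 0, -0.14, 0, 0, 0, 1, 0, 0, -0.14, 0, 0, 0, 1]

```text
t: 29.95
eef_pos: [0.6608, 0.1834, 0.1956]
tool_rot: [0.002, 0.64, 0.769, 0.004]
contact_force: [-0.7, 1.1, -0.5]
gripper_width: 1.001
grasp_force: 0.0
```

Run:
```python
from h import *
c=snap('wrist','w13');t=snap('side','s13')
cv2.imwrite('pics/w13c.png',np.hstack([cv2.resize(c['img'][20:340,160:480,::-1],(400,400),interpolation=cv2.INTER_CUBIC),cv2.resize(t['img'][250:350,210:310,::-1],(400,400),interpolation=cv2.INTER_CUBIC)]))
```

```text
(no output)
```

View pics/w13c.png

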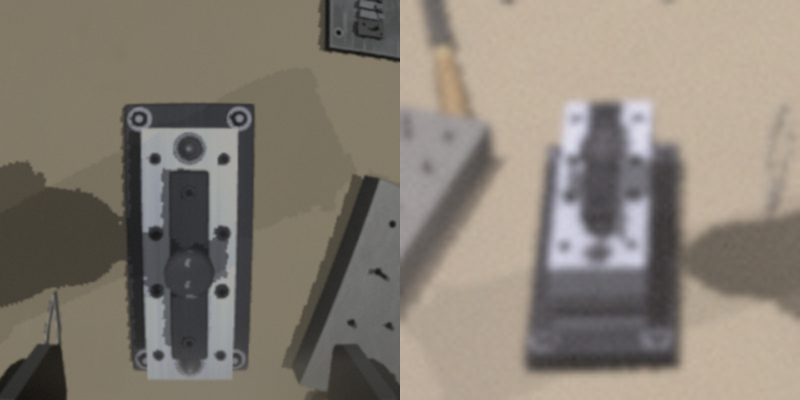

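The head sits level on the stack, both pillars are through its holes (near hole at (189,148)), and the gripper is clear.

```bash
python3 -c "
from h import *
print(hand_in())"
```

```text
the job is handed in; nothing more can be done
None
```

I built up the punch tool on its base in the order asked (die plate, cover, stripper plate, punch head) and handed it in after about 30 s of robot time; the last pictures show the head level on both pillars and the gripper clear, but hand-in returned no verdict.

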